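# Hex key set back into its drawer block

## Robot

A 6-joint arm with a two-finger parallel gripper is mounted at the origin on the work surface. World frame = base frame: x ahead of the robot, y to its left, z up, the work surface at z = 0. Lengths are in m, angles in rad, forces in N, time in s.
With the tool pointing down it reaches from about 0.275 to 0.75 m from the base axis. Payload 10.2 kg.
Tool frame: the origin (TCP) lies on the mounting face of the last link; the fingertips stand 173 mm ahead of it and the grasp point (between the pads) lies 155 mm ahead of it (nose_length is the distance from the TCP to the fingertips, in m); y points along the fingers, z is the direction in which the jaws open and shut, and the axes are right-handed (so a half turn about y gives the same grasp; the last joint's range is limited). The gripper opens to 85 mm and grips with 20 to 120 N. Pads are 22 mm wide; open, the fingers measure 114 mm over their backs; the gripper's body (76 mm by 85 mm) begins 54 mm behind the grasp point. The pads swing forward as they close: fully open they stand 13 mm farther back than shut.
Start: joints at [-1.344, 0.313, 1.498, -0, 1.331, -0.223], TCP at [0.228, -0.473, 0.405] pointing down, gripper open.
Joint ranges: [-2.94, 2.94], [-0.97, 2.17], [0.19, 2.56], [-1.23, 4.37], [0.02, 3.11], [-2.88, 2.88]. Speed limits (rad/s): [2.39, 2.39, 3.01, 3.14, 3.14, 3.14].

## Interface

Orientations are given as a unit quaternion [x, y, z, w].
In Python, from cell import * gives the robot as it stands.
- The arm moves only by the tool play_rows, never from a script. Its argument "rows" is a list of rows, each a list of 6 numbers: the shift along the world's x, y, z in m, then the turn, a rotation vector about the world's x, y, z in rad. In form: [[x, y, z, wx, wy, wz], ...]. A call has 1 to 20 rows; each row shifts and turns the commanded pose from where the row before left it; what a row does not reach is not made up. A row lasts 1/10 s, in which the tool goes at most 50 mm and 8.59 degrees, less where a joint would pass 70% of its speed; a pose out of reach is approached as far as the arm can. A call with a gripper value outside its range is refused whole. "fingers" is the finger opening in m, from 0 to 0.0854, set as the call begins (left out, the last holds). The fingers move at their own pace and stop on an object; the grip force is fixed at half the most. Time passes only in rows, so rows that do not move let the fingers close. It gives the time, the measured TCP pose, the force and the opening at its end, in the units of the state.
- get_obs(): the state, without advancing time (a new reading comes with each control period).
- read_camera(name): name is "scene" or "side" or "wrist"; returns the picture (480x640x3 uint8, red, green, blue); there is no depth.
- camera_model(name): a dict with "vertical_fov" (degrees; the focal length in pixels is half the picture's height over the tangent of half this angle, whatever the lens; pixels are square), "cx", "cy" (the principal point, pixels), "eye" and "rotation" of the camera in the world; the wrist camera has in their place "hand_eye" (4x4, takes a point from camera to tool coordinates, whose origin is the TCP and whose axes are the tool frame's). Camera axes: x right, y down, z forward; pixel columns grow to the right and rows downward; lengths in m; the calibration is good to about 2 mm. A picture is of the moment at which its call begins: read the wrist's pose just before it. camera_model takes no time and is no camera call.
- job_done(): hands the job in, once; it reports no verdict.
Trained networks look in the newest picture that a camera, given by its name, has taken for a name from the list of things; names that differ only in an ending like _2 or _b are one class to them, and where a whole thing is asked for, a point or a joint stands for the part that bears it (a point fixed in the world has none). Each returns a list of dicts, best first, with "score" (0 to 1); they miss things now and then, are a little off and sometimes report something else, mostly with a low value. They report only what shows in the picture. A call takes as long as a camera call. They do not tell look-alikes from the thing itself.
- search_frame(label, camera): "location" ([x, y, z] in m, in world coordinates, good to about 4 mm: the middle of the surface that is visible of it).
- landmark_of(label, camera): "location" ([x, y, z] in m, in world coordinates, good to about 4 mm: a listed point, or the origin of a listed thing).
The state is a dict: "time": time; "joint_positions": joint angles; "joint_vel": joint speeds; "joint_torque": joint torques, N m; "eef_pos": TCP position; "eef_rot": TCP orientation; "contact_force": force on the tool from outside, world axes, zero at the start; "ft_torque": the same for the moment, N m; "finger_gap": opening from 0.0 (shut) to 1.0 (fully open).
Only numpy, scipy, OpenCV 4.12 (cv2) and the standard library are available. Lean on these libraries where they do the work, as an engineer would, in place of code of your own. Each camera call takes 0.05 s, during which the arm holds its last target. There are 200 camera calls.

## Task

Put the hex key set away: pick up the flat black holder of chrome keys that stands on its long edge in the drawer and lower it edgewise into the wide slot of the slotted wooden block, so that it stands upright on the slot's floor, about centred along the block, the key ends pointing either way, and let it go. Set it down rather than dropping it, and leave the multimeter and the desoldering pump where they lie.

Things in the scene. Friction and masses are not known exactly. Their poses are not given: they have to be found in the camera images.
- hexset: Hex key set: flat black plastic plate 90 mm long (x), 14 thick (y), 54 tall (z), 0.22 kg, standing on its long edge on the drawer floor, x within 30 deg of world x. Chrome L keys stick out in its plane, 31 mm past the +x end, 10 mm past the -x end. Origin: centre of the plate's underside. Grip across the thickness, high up: once home only its top 36 mm stand above the block.
- slot (a point): Wide slot in a teak block fixed in the drawer. Point: centre of the slot floor, 8 mm above the drawer floor; x along the slot (within 25 deg of world x), z up. Slot 100 mm long (as the block), open-ended, 26 wide, 18 deep, mouth flared to 36. Block 26 mm high, from 25 mm on the -y side of the point to 46 mm on the +y side, where a 7 mm slot is too narrow for the set.
- multimeter: Bystander: blue multimeter lying face up, 145 mm long (x), 72 wide (y), 34 high; origin: centre of its underside. The drawer's floor is at world z = 0, 620 mm wide inside, its sides 45 mm and front 60 mm high; it sticks out towards the robot from under a teak desk whose top lies 70 to 98 mm above that floor, from x = 0.77 m on.
- pump: Bystander: steel desoldering pump, a tube 22 mm thick, 176 mm long, lying across the drawer (its x within 7 deg of world y) near the desk's edge; origin: middle of its length, on its underside. Beyond its right end a brown coil form, 38 mm thick and 59 mm tall, stands plugged into a fixed socket by the drawer's right wall.
Mind the look-alikes: they are no part of the job. Several things look just like the part that bears slot: the one meant starts farthest from the robot's base.

How it is judged:
At the end, for the whole second after the job is handed in: The hex key set is at rest in the wide slot: underside within 4 mm of the slot floor, its middle within 20 mm of the slot's middle lengthwise and 12 mm crosswise, in line (either way round) and upright within 11 degrees; multimeter and pump within 30 mm of where they lay (z of hexset in the frame of slot between -0.004 and 0.004 m and x of hexset in the frame of slot between -0.02 and 0.02 m and y of hexset in the frame of slot between -0.012 and 0.012 m and angle between the x axis of hexset and the x axis of slot, either way round below 0.2 rad and angle between hexset's own z axis and vertical below 0.2 rad and linear speed of hexset below 0.02 m/s and angular speed of hexset below 0.1 rad/s and distance of each of multimeter, pump from where it was at the start of the episode below 0.03 m); the robot touches nothing.
It fails at once if the hex key set is dropped: it moves faster than 0.6 m/s (a fall of about 18 mm) while the fingers do not touch it (linear speed of hexset above 0.6 m/s and contact force between the fingers and hexset below 0.05 N).
It fails at once if the multimeter is moved more than 30 mm (distance of multimeter from where it was at the start of the episode above 0.03 m).
It fails at once if the desoldering pump is moved more than 30 mm (distance of pump from where it was at the start of the episode above 0.03 m).
It also fails if it takes over 38 s, if anything falls off the work surface, if the arm or the gripper's body presses on something with over 40 N, if the wrist force passes 120 N, or if a joint passes its speed limit or range.

## Working session

There is one attempt and no reset: what is moved stays moved. The work goes in short steps, Python scripts to look and compute and a tool call to move; the robot and the scene stay as the last step left them, time stands still between calls to the robot, and variables do not carry over. Pictures are saved under pics/ and viewed, about 8 in all and at most 12, crops included, and the job is handed in when it is done.

Besides the shell and the picture viewer there is one more tool, called in YAML: its name, and indented under it one key for each argument. play_rows: Moves the arm, as the interface text tells. Its arguments: {"type":"object","properties":{"rows":{"type":"array","items":{"type":"array","items":{"type":"number"}}},"fingers":{"type":"number"}},"required":["rows"]}

```bash
mkdir -p pics
cat > h.py <<'E'
from cell import *
import numpy as np, cv2
from scipy.spatial.transform import Rotation as R
E
python3 - <<'E'
from h import *
o=get_obs(); print(o["time"],o["eef_pos"],o["eef_rot"])
for c in ("scene","side"):
    im=read_camera(c); cv2.imwrite(f"pics/{c}0.png",im[:,:,::-1])
    m=camera_model(c); print(c,np.round(m["eye"],3),m["vertical_fov"])
    for l in ("hexset","slot","multimeter","pump"):
        for f in (search_frame,landmark_of):
            for d in f(l,c)[:4]: print(c,l,f.__name__,np.round(d["location"],3),round(d["score"],2))
print(camera_model("wrist"))
E
```

```text
0.0 [ 0.22824872 -0.4727466   0.40415798] [-0.15769369  0.68972809 -0.68886912  0.15769335]
scene [ 0.928 -0.49   0.741] 53.61729954740626
scene hexset call [0.504 0.017 0.034] 0.63
scene hexset call [0.494 0.02  0.005] 0.63
scene slot call [ 0.186 -0.317  0.021] 0.78
scene slot call [ 0.514 -0.221  0.018] 0.55
scene slot call [ 0.178 -0.33   0.006] 0.9
scene slot call [ 0.508 -0.231  0.008] 0.61
scene slot call [ 0.694 -0.062 -0.002] 0.35
scene multimeter call [0.494 0.164 0.041] 0.77
scene multimeter call [0.484 0.178 0.002] 0.56
scene pump call [ 0.696 -0.07   0.019] 0.62
scene pump call [ 0.692 -0.06  -0.002] 0.96
side [-0.268  0.69   0.708] 45.390743173504156
side hexset call [0.491 0.024 0.035] 0.76
side hexset call [ 0.491  0.014 -0.001] 0.71
side slot call [ 0.556 -0.186  0.027] 0.59
side multimeter call [0.478 0.194 0.036] 0.62
side multimeter call [0.487 0.18  0.001] 0.91
side pump call [ 0.687 -0.052  0.016] 0.96
side pump call [ 0.693 -0.059 -0.002] 0.87
{'vertical_fov': 69.40676880693167, 'cx': 318.1073304183272, 'cy': 237.08033056031397, 'hand_eye': array([[-5.80708571e-04,  9.55816886e-01,  2.93962145e-01,
        -7.54715736e-02],
       [ 9.64728408e-05, -2.93962140e-01,  9.55817059e-01,
         3.09412104e-02],
       [ 9.99999827e-01,  5.83410522e-04,  7.84959639e-05,
         1.62824909e-03],
       [ 0.00000000e+00,  0.00000000e+00,  0.00000000e+00,
         1.00000000e+00]])}
```

View pics/scene0.png

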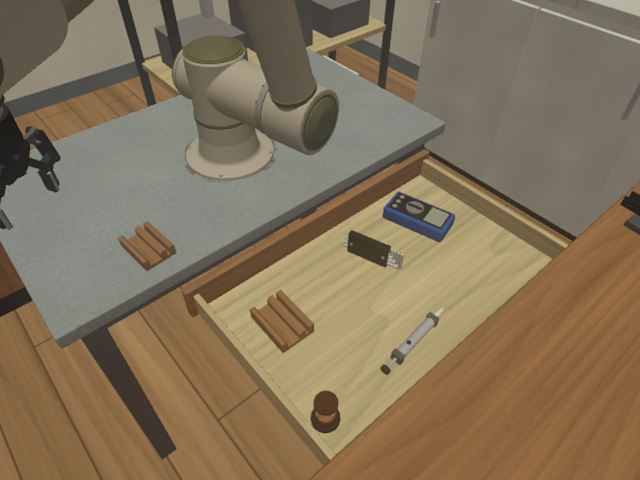

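View pics/side0.png

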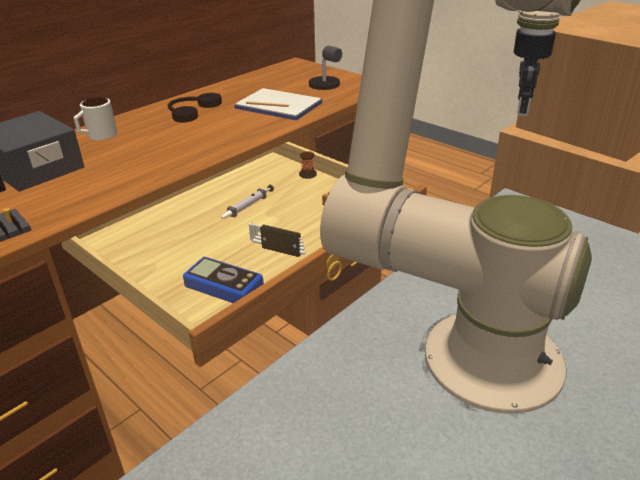

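The scene picture shows the hexset as the only black plate, at (375,250) with its long keys to the right. The side view agrees, at (278,240). Slot look-alikes are the block on the work surface at (147,246) and the block in the drawer at (282,320). The drawer block is farther from the base, so it's the one meant. I'll move over the drawer for a close look.

play_rows:
  rows:
    - [0.021,0.031,0,0,0,-0.0375]
    - [0.021,0.031,0,0,0,-0.0375]
    - [0.021,0.031,0,0,0,-0.0375]
    - [0.021,0.031,0,0,0,-0.0375]
    - [0.021,0.031,0,0,0,-0.0375]
    - [0.021,0.031,0,0,0,-0.0375]
    - [0.021,0.031,0,0,0,-0.0375]
    - [0.021,0.031,0,0,0,-0.0375]
    - [0.021,0.031,0,0,0,-0.0375]
    - [0.021,0.031,0,0,0,-0.0375]
    - [0.021,0.031,0,0,0,-0.0375]
    - [0.021,0.031,0,0,0,-0.0375]
    - [0,0,0,0,0,0]
    - [0,0,0,0,0,0]
  fingers: 0.0854

```text
time: 2.3
eef_pos: [0.4804, -0.1004, 0.4046]
eef_rot: [0.001, -0.707, 0.707, -0.0]
contact_force: [-0.1, -0.2, -0.7]
finger_gap: 0.998
```

```bash
cat >> h.py <<'E'
def cam(c,o=None):
    m=camera_model(c); f=240/np.tan(np.radians(m["vertical_fov"]/2))
    if "hand_eye" in m:
        T=np.eye(4);T[:3,:3]=R.from_quat(o["eef_rot"]).as_matrix();T[:3,3]=o["eef_pos"]
        T=T@m["hand_eye"];e,Q=T[:3,3],T[:3,:3]
    else: e,Q=np.array(m["eye"]),np.array(m["rotation"])
    return e,Q,f,m["cx"],m["cy"]
def unproj(C,px,z):
    e,Q,f,cx,cy=C; px=np.atleast_2d(px).astype(float)
    d=np.c_[(px[:,0]-cx)/f,(px[:,1]-cy)/f,np.ones(len(px))]@Q.T
    return e+d*((z-e[2])/d[:,2])[:,None]
def proj(C,P):
    e,Q,f,cx,cy=C; p=(np.atleast_2d(P)-e)@Q
    return np.c_[cx+f*p[:,0]/p[:,2],cy+f*p[:,1]/p[:,2]]
E
python3 - <<'E'
from h import *
o=get_obs(); print(o["time"],o["eef_pos"],R.from_quat(o["eef_rot"]).as_matrix().round(3))
im=read_camera("wrist"); cv2.imwrite("pics/w1.png",im[:,:,::-1])
C=cam("wrist",o); print(C)
for l in ("hexset","slot","pump"):
    for f in (search_frame,landmark_of):
        for d in f(l,"wrist")[:4]: print(l,f.__name__,np.round(d["location"],3),round(d["score"],2),proj(C,d["location"]).round())
E
```

```text
2.3 [ 0.48035355 -0.10040896  0.40457746] [[-1.    -0.     0.002]
 [-0.002 -0.    -1.   ]
 [ 0.    -1.     0.   ]]
(array([ 0.55648187, -0.10156723,  0.3736118 ]), array([[ 2.21774020e-03, -9.55703726e-01, -2.94322052e-01],
       [-9.99997541e-01, -2.12592456e-03, -6.31895329e-04],
       [-2.18017582e-05,  2.94322729e-01, -9.55706090e-01]]), np.float64(346.56027702301003), 318.1073304183272, 237.08033056031397)
hexset call [0.505 0.015 0.042] 0.83 [[196. 186.]]
hexset call [ 0.491  0.015 -0.001] 0.63 [[211. 193.]]
slot call [ 0.507 -0.223  0.021] 0.87 [[437. 182.]]
slot call [ 0.153 -0.345  0.025] 0.55 [[504. 454.]]
slot call [ 0.506 -0.232  0.007] 0.62 [[441. 181.]]
pump call [ 0.49   0.018 -0.002] 0.5 [[209. 193.]]
```

View pics/w1.png

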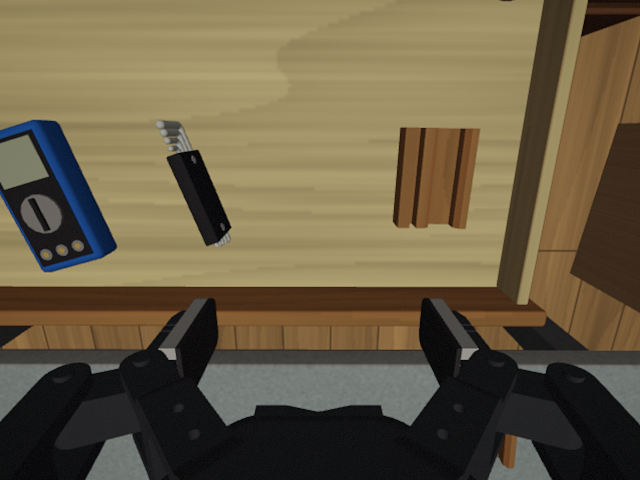

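The wrist view shows the hexset at about (200,197), tilted, with its long keys up-left (+x, +y). The drawer block is at (437,178). I'll enlarge both for edge measurements.

Run:
```python
import cv2,numpy as np
im=cv2.imread("pics/w1.png")
a=cv2.resize(im[115:255,150:240],None,fx=4,fy=4,interpolation=cv2.INTER_CUBIC)
b=cv2.resize(im[115:255,385:485],None,fx=4,fy=4,interpolation=cv2.INTER_CUBIC)
cv2.imwrite("pics/crop1.png",np.hstack([a,b]))
```

```text
(no output)
```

View pics/crop1.png

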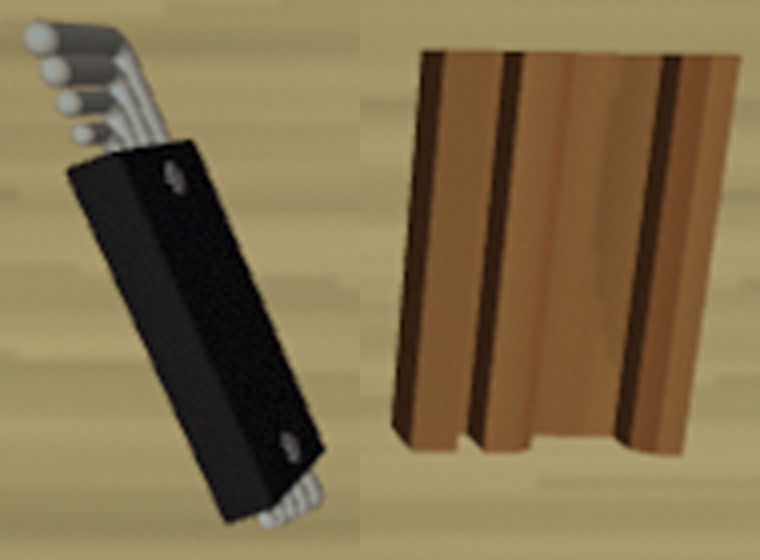

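Run:
```python
from h import *
o=get_obs(); C=cam("wrist",o)
a=np.array([(68,172),(130,152),(272,508),(228,522)])/4+[150,115]
A=unproj(C,a,.054)[:,:2]; print(A.round(4)); c=A.mean(0)
d=(A[0]+A[1]-A[2]-A[3])/2; n=(A[0]+A[3]-A[1]-A[2])/2
print("hex c",c,"len",np.linalg.norm(d),"yaw",np.degrees(np.arctan2(d[1],d[0])),"w",np.linalg.norm(n), [np.degrees(np.arctan2(*v[::-1])) for v in(A[0]-A[3],A[1]-A[2])])
b=(np.array([(443,52),(740,55),(683,455),(412,450)])-[360,0])/4+[385,115]
B=unproj(C,b,.026)[:,:2]; print(B.round(4))
d=(B[0]+B[1]-B[2]-B[3])/2; u=d/np.linalg.norm(d); nn=np.array([-u[1],u[0]])
print("len",np.linalg.norm(d),"yaw",np.degrees(np.arctan2(d[1],d[0])),"w",((B[0]+B[3]-B[1]-B[2])/2)@nn,[np.degrees(np.arctan2(*v[::-1])) for v in(B[0]-B[3],B[1]-B[2])])
print("slot",B.mean(0)-nn*.0105)
# bottom slot floor edges for check
p=unproj(C,(np.array([(530,435),(618,437)])-[360,0])/4+[385,115],.008)[:,:2]; print("floor mid near end + 50mm:",p, p.mean(0)+u*.05)
```

```text
[[ 0.5325  0.0336]
 [ 0.5369  0.0191]
 [ 0.4529 -0.0056]
 [ 0.4493  0.0054]]
hex c [0.49289595 0.0131611 ] len 0.08772110073744224 yaw 17.546137989429695 w 0.013355819934463865 [np.float64(18.709454086751887), np.float64(16.379141150108392)]
[[ 0.5584 -0.1866]
 [ 0.5576 -0.2578]
 [ 0.4582 -0.2565]
 [ 0.4596 -0.1858]]
len 0.09915469281954191 yaw -0.5936956135923213 w 0.0709456938592826 [np.float64(-0.4596462833023779), np.float64(-0.7268434948384711)]
slot [ 0.5083205  -0.23219326]
floor mid near end + 50mm: [[ 0.45878008 -0.22203944]
 [ 0.45819911 -0.24611249]] [ 0.50848691 -0.23459405]
```

play_rows:
  rows:
    - [0.0011,0.0095,-0.0112,0,0,0.0254]
    - [0.0011,0.0095,-0.0112,0,0,0.0254]
    - [0.0011,0.0095,-0.0112,0,0,0.0254]
    - [0.0011,0.0095,-0.0112,0,0,0.0254]
    - [0.0011,0.0095,-0.0112,0,0,0.0254]
    - [0.0011,0.0095,-0.0112,0,0,0.0254]
    - [0.0011,0.0095,-0.0112,0,0,0.0254]
    - [0.0011,0.0095,-0.0112,0,0,0.0254]
    - [0.0011,0.0095,-0.0112,0,0,0.0254]
    - [0.0011,0.0095,-0.0112,0,0,0.0254]
    - [0.0011,0.0095,-0.0112,0,0,0.0254]
    - [0.0011,0.0095,-0.0112,0,0,0.0254]
    - [0,0,0,0,0,0]
    - [0,0,0,0,0,0]

```text
time: 4.05
eef_pos: [0.4936, 0.0133, 0.2703]
eef_rot: [0.107, -0.699, 0.699, -0.107]
contact_force: [0.6, -0.8, 0.3]
finger_gap: 1.002
```

Run:
```python
from h import *
o=get_obs(); print(o["time"],o["eef_pos"],R.from_quat(o["eef_rot"]).as_matrix().round(3))
im=read_camera("wrist").copy(); C=cam("wrist",o)
c=np.array([.493,.0137]);y=np.radians(17.5);u=np.array([np.cos(y),np.sin(y)]);n=np.array([-u[1],u[0]])
P=[list(c+s*u*.045+t*n*.007)+[.054] for s,t in((1,1),(1,-1),(-1,-1),(-1,1))]
print(proj(C,P).round(1)); 
g=im[:,:,::-1].copy(); cv2.polylines(g,[proj(C,P).astype(int)],True,(0,255,0),1); cv2.imwrite("pics/w2.png",g)
```

```text
4.05 [0.49357574 0.0133154  0.27026041] [[-0.954 -0.     0.3  ]
 [-0.3   -0.    -0.954]
 [ 0.    -1.     0.   ]]
[[301.1 191.1]
 [327.2 191.1]
 [326.  336.9]
 [303.2 336.9]]
```

View pics/w2.png

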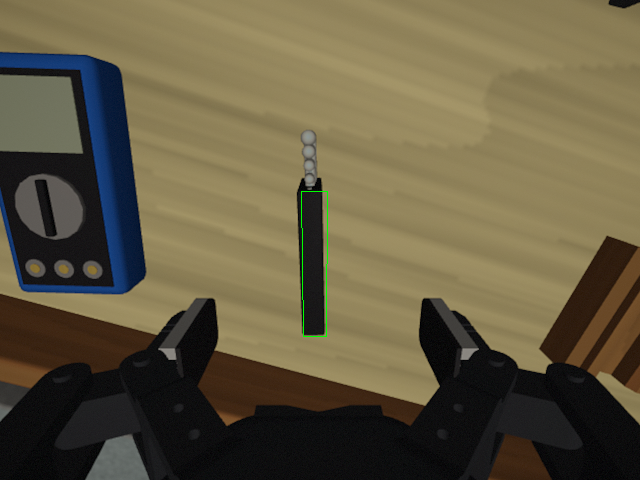

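The predicted outline falls on the plate top (x 301-325, y 190-336), aligned to about 1 mm. I'll descend and grip.

play_rows:
  rows:
    - [0,0.001,-0.009,0,0,0]
    - [0,0,-0.009,0,0,0]
    - [0,0,-0.009,0,0,0]
    - [0,0,-0.009,0,0,0]
    - [0,0,-0.009,0,0,0]
    - [0,0,-0.009,0,0,0]
    - [0,0,-0.009,0,0,0]
    - [0,0,-0.008,0,0,0]
    - [0,0,0,0,0,0]
    - [0,0,0,0,0,0]

```text
time: 5.1
eef_pos: [0.4935, 0.0142, 0.1993]
eef_rot: [-0.107, 0.699, -0.699, 0.107]
contact_force: [-0.5, -0.3, -0.0]
finger_gap: 1.002
```

play_rows:
  rows:
    - [0,0,0,0,0,0]
    - [0,0,0,0,0,0]
    - [0,0,0,0,0,0]
    - [0,0,0,0,0,0]
    - [0,0,0,0,0,0]
    - [0,0,0,0,0,0]
    - [0,0,0,0,0,0]
    - [0,0,0,0,0,0]
  fingers: 0

```text
time: 5.9
eef_pos: [0.4936, 0.0141, 0.1995]
eef_rot: [0.107, -0.699, 0.699, -0.107]
contact_force: [-0.9, -1.0, 3.7]
finger_gap: 0.158
```

Gap is 13.5 mm, so the plate is held. I'll lift it and carry it over the slot.

play_rows:
  rows:
    - [0,0,0.005,0,0,0]
    - [0,0,0.01,0,0,0]
    - [0,0,0.015,0,0,0]
    - [0,0,0.015,0,0,0]
    - [0,0,0.015,0,0,0]
    - [0,0,0.01,0,0,0]

```text
time: 6.5
eef_pos: [0.4934, 0.0143, 0.2707]
eef_rot: [0.107, -0.699, 0.699, -0.108]
contact_force: [-0.3, 0.0, -1.9]
finger_gap: 0.155
```

play_rows:
  rows:
    - [0.001,-0.008,0,0,0,-0.0176]
    - [0.001,-0.015,0,0,0,-0.0176]
    - [0.001,-0.015,0,0,0,-0.0176]
    - [0.001,-0.015,0,0,0,-0.0176]
    - [0.001,-0.015,0,0,0,-0.0176]
    - [0.001,-0.015,0,0,0,-0.0176]
    - [0.001,-0.015,0,0,0,-0.0176]
    - [0.001,-0.015,0,0,0,-0.0176]
    - [0.001,-0.015,0,0,0,-0.0176]
    - [0.001,-0.015,0,0,0,-0.0176]
    - [0.001,-0.015,0,0,0,-0.0176]
    - [0.001,-0.015,0,0,0,-0.0176]
    - [0.001,-0.015,0,0,0,-0.0176]
    - [0.001,-0.015,0,0,0,-0.0176]
    - [0.001,-0.015,0,0,0,-0.0176]
    - [0,-0.015,0,0,0,-0.0176]
    - [0,-0.008,0,0,0,-0.0176]
    - [0,-0.006,0,0,0,-0.0168]
    - [0,0,0,0,0,0]
    - [0,0,0,0,0,0]

```text
time: 8.5
eef_pos: [0.5084, -0.2325, 0.2693]
eef_rot: [0.004, 0.707, -0.707, -0.004]
contact_force: [0.7, -0.6, -1.3]
finger_gap: 0.154
```

Run:
```python
from h import *
o=get_obs(); print(o["time"],o["eef_pos"],R.from_quat(o["eef_rot"]).as_matrix().round(3),o["finger_gap"])
im=read_camera("wrist"); C=cam("wrist",o)
g=im[:,:,::-1].copy()
c=np.array([.5084,-.2328]);u=np.array([1,-.0103]);n=np.array([.0103,1])
for z,w in((.026,.018),(.008,.013)):
    P=[list(c+s*u*.05+t*n*w)+[z] for s,t in((1,1),(1,-1),(-1,-1),(-1,1))]
    cv2.polylines(g,[proj(C,P).astype(int)],True,(0,255,0),1)
cv2.imwrite("pics/w3.png",g)
for d in search_frame("hexset","wrist")[:2]+landmark_of("hexset","wrist")[:2]+landmark_of("slot","wrist")[:2]: print(np.round(d["location"],3),d["score"])
im=read_camera("scene"); cv2.imwrite("pics/s3.png",cv2.resize(im[220:400,180:420,::-1],None,fx=3,fy=3))
for d in landmark_of("hexset","scene")[:2]+landmark_of("slot","scene")[:2]: print(np.round(d["location"],3),d["score"])
```

```text
8.5 [ 0.50843784 -0.23250137  0.26925207] [[-1.    -0.    -0.011]
 [ 0.011  0.    -1.   ]
 [ 0.    -1.    -0.   ]] 0.15422959199860137
[ 0.532 -0.233  0.124] 0.68
[ 0.508 -0.23   0.066] 0.87
[ 0.508 -0.232  0.072] 0.62
[ 0.507 -0.232  0.004] 0.77
[ 0.177 -0.329  0.009] 0.59
```

View pics/w3.png

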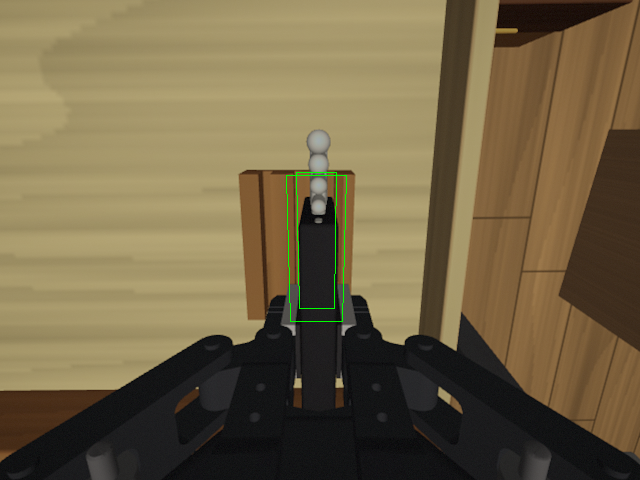

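View pics/s3.png

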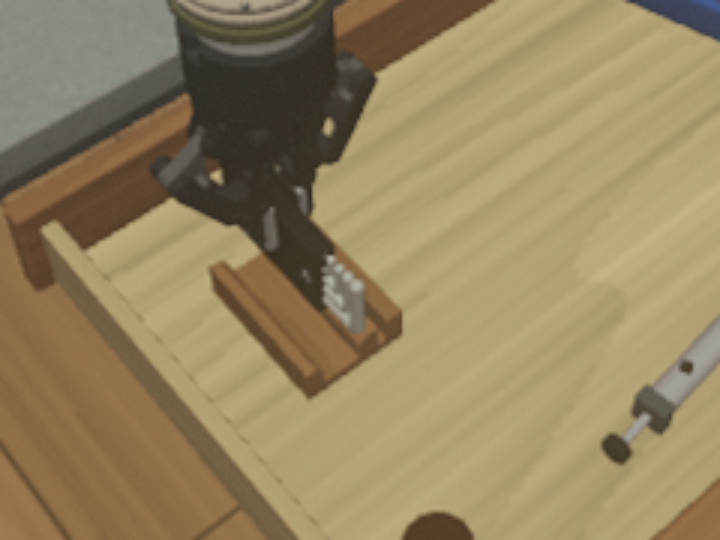

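The plate hangs level over the wide slot, at wrist picture (318,270). The slot overlay matches the block edges to about 2 mm. Now I'll lower it.

play_rows:
  rows:
    - [0,0,-0.008,0,0,0]
    - [0,0,-0.01,0,0,0]
    - [0,0,-0.01,0,0,0]
    - [0,0,-0.01,0,0,0]
    - [0,0,-0.006,0,0,0]
    - [0,0,-0.005,0,0,0]
    - [0,0,-0.004,0,0,0]
    - [0,0,-0.003,0,0,0]
    - [0,0,-0.002,0,0,0]
    - [0,0,0,0,0,0]
    - [0,0,0,0,0,0]

```text
time: 9.95
eef_pos: [0.5085, -0.2328, 0.2115]
eef_rot: [-0.004, -0.707, 0.707, 0.004]
contact_force: [0.8, -0.5, -1.7]
finger_gap: 0.153
```

play_rows:
  rows:
    - [0,0,-0.001,0,0,0]
    - [0,0,-0.001,0,0,0]
    - [0,0,-0.001,0,0,0]
    - [0,0,-0.001,0,0,0]
    - [0,0,0,0,0,0]
    - [0,0,0,0,0,0]

```text
time: 10.55
eef_pos: [0.5085, -0.2328, 0.2075]
eef_rot: [-0.004, -0.707, 0.707, 0.004]
contact_force: [-1.6, 0.8, 2.5]
finger_gap: 0.155
```

play_rows:
  rows:
    - [0,0,-0.0005,0,0,0]
    - [0,0,0,0,0,0]
    - [0,0,0,0,0,0]

```text
time: 10.85
eef_pos: [0.5084, -0.2328, 0.2075]
eef_rot: [-0.004, -0.707, 0.707, 0.004]
contact_force: [-3.8, 2.4, 7.0]
finger_gap: 0.156
```

Run:
```python
from h import *
im=read_camera("scene"); cv2.imwrite("pics/s4.png",cv2.resize(im[220:400,180:420,::-1],None,fx=3,fy=3))
```

```text
(no output)
```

View pics/s4.png

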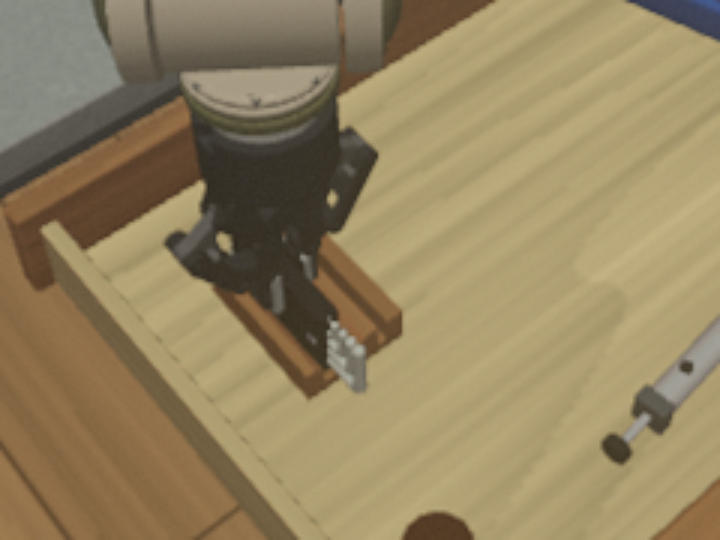

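The plate sits in the wide slot on its floor, with 7 N of contact and the measured height at 8 mm. Releasing, then withdrawing.

play_rows:
  rows:
    - [0,0,0,0,0,0]
    - [0,0,0,0,0,0]
    - [0,0,0,0,0,0]
    - [0,0,0,0,0,0]
    - [0,0,0,0,0,0]
    - [0,0,0,0,0,0]
  fingers: 0.05

```text
time: 11.5
eef_pos: [0.5085, -0.2328, 0.2067]
eef_rot: [0.004, 0.707, -0.707, -0.004]
contact_force: [-0.7, -0.0, -1.0]
finger_gap: 0.585
```

play_rows:
  rows:
    - [0,0,0.005,0,0,0]
    - [0,0,0.01,0,0,0]
    - [0,0,0.01,0,0,0]
    - [0,0,0.015,0,0,0]
    - [0,0,0.015,0,0,0]
    - [0,0,0.015,0,0,0]
    - [0,0,0.015,0,0,0]
    - [0,0,0.015,0,0,0]
    - [0,0,0.015,0,0,0]
    - [0,0,0.01,0,0,0]
    - [0,0,0,0,0,0]
    - [0,0,0,0,0,0]

```text
time: 12.7
eef_pos: [0.5083, -0.2327, 0.3316]
eef_rot: [0.004, 0.707, -0.707, -0.004]
contact_force: [0.3, 0.2, -0.7]
finger_gap: 0.587
```

Run:
```python
from h import *
o=get_obs(); print(o["time"],o["eef_pos"],o["contact_force"])
im=read_camera("wrist"); C=cam("wrist",o); g=im[:,:,::-1].copy()
c=np.array([.5084,-.2328]);u=np.array([1,-.0103]);n=np.array([.0103,1])
P=[list(c+s*u*.045+t*n*.007)+[.062] for s,t in((1,1),(1,-1),(-1,-1),(-1,1))]
cv2.polylines(g,[proj(C,P).astype(int)],True,(0,255,0),1); cv2.imwrite("pics/w5.png",g)
for cn in("wrist","scene","side"):
    if cn!="wrist": read_camera(cn)
    for l in("hexset","slot","multimeter","pump"):
        for d in landmark_of(l,cn)[:2]: print(cn,l,np.round(d["location"],3),round(d["score"],2))
```

```text
12.7 [ 0.50834402 -0.23270398  0.3316218 ] [ 0.28513502  0.20331774 -0.6867276 ]
wrist hexset [ 0.51  -0.232  0.006] 0.65
wrist slot [ 0.506 -0.229  0.008] 0.59
scene hexset [ 0.509 -0.23   0.007] 0.76
scene slot [ 0.508 -0.235  0.003] 0.65
scene slot [ 0.174 -0.33   0.009] 0.57
scene multimeter [0.485 0.179 0.004] 0.68
scene pump [ 0.691 -0.058 -0.   ] 0.79
side multimeter [ 0.487  0.177 -0.001] 0.62
side pump [ 0.69  -0.06  -0.001] 0.81
```

View pics/w5.png

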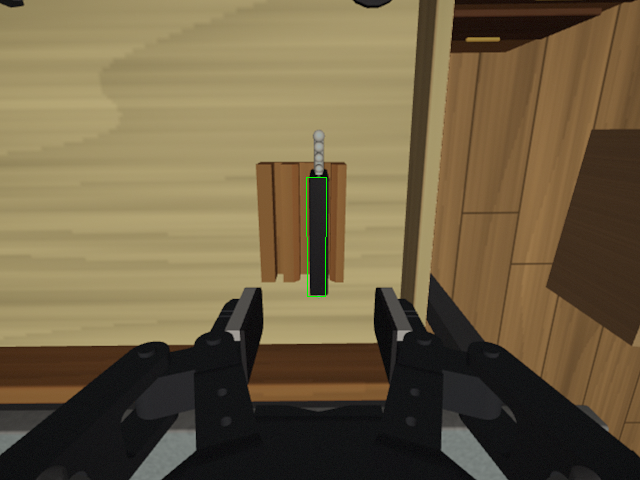

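The hexset stands upright in the wide slot, from (307,177) to (327,297). It fits the expected top outline, and the gripper is clear of it.

```bash
python3 -c "
from cell import *
print(job_done())"
```

```text
the job is handed in; nothing more can be done
None
```

The hex key set stands upright and released in the wide slot of the drawer block, and the job was handed in shortly after 12.7 s. `job_done()` returns no verdict, so these are my own last checks.

- **Grasp:** I gripped the plate high across its thickness (13.5 mm gap), carried it over and turned it in line with the slot. I lowered it until it pressed on the slot floor with about 7 N, then opened the fingers and withdrew straight up.
- **Hex set:** the last wrist picture shows it upright and in line, matching the predicted outline to about 1 mm. The networks put its origin at about (0.509, -0.231, 0.007) and the slot at about (0.507, -0.232, 0.006), which agree within their 4 mm accuracy.
- **Bystanders:** the multimeter and pump were found within about 3 mm of where they started.
- **Disagreement:** none of the checks failed. The networks' slot height ranged from 3 to 8 mm, and the arm height at contact fits the stated 8 mm.

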